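# Close the filter canister: key the lid home and latch it

## Robot

A 6-joint arm with a two-finger parallel gripper is mounted at the origin on the work surface. World frame = base frame: x ahead of the robot, y to its left, z up, the work surface at z = 0. Lengths are in m, angles in rad, forces in N, time in s.
With the tool pointing down it reaches from about 0.15 to 0.775 m from the base axis. Payload 6.1 kg.
Tool frame: the origin (TCP) lies at the very end of the fingers, on their centre line; the grasp point (between the pads) lies arm.tcp_to_grasp behind it (arm.tcp_to_grasp is the distance from the TCP to the grasp point, in m); z points along the fingers, y is the line along which they close (so a half turn about z gives the same grasp; the last joint's range is limited). The gripper opens to 85 mm and grips with 20 to 120 N. Pads are 22 mm wide; open, the fingers measure 114 mm over their backs; the gripper's body (76 mm by 85 mm) begins 54 mm behind the grasp point. The pads swing forward as they close: fully open they stand 13 mm farther back than shut.
Start: joints at [-1.253, 0.126, -0.04, 1.405, 0, 1.571], TCP at [0.164, -0.499, 0.231] pointing down, gripper open.
Joint ranges: [-2.72, 2.72], [-0.95, 1.95], [-1.27, 1.35], [-1.78, 2.02], [-1.46, 1.47], [-3.14, 3.14]. Speed limits (rad/s): [2.39, 2.39, 3.01, 3.14, 3.14, 3.14].

## Interface

Orientations are given as [roll, pitch, yaw] about the fixed x, y, z axes, in that order (R = Rz(yaw) Ry(pitch) Rx(roll)).
In Python, from cell import arm, gripper_to, solver, vision, workorder, search_frame, outline_of gives the robot as it stands. Calls block until the motion is done:
- arm.movep(position, orientation): joint-space move of the TCP to a pose.
- arm.servo_line(position, speed=0.15, frame=None): straight line of the TCP; frame=None keeps the orientation; speed is the mean speed in m/s.
- arm.move_j(angles): joint-space move.
- gripper_to(opening): finger opening in m; the grip force is fixed at half the most; returns when the fingers have stopped.
- arm.sleep(seconds).
- solver.solve_ik(position, orientation): joint angles nearest the present ones, or None.
- arm.sense(): the state.
- vision.snapshot(name): name is "scene" or "top" or "wrist"; returns the picture (384x512x3 uint8, blue, green, red); there is no depth.
- vision.camera_model(name): a dict with "camera_matrix" (3x3 intrinsics, pixels), "rvec" (rotation vector, rad) and "tvec" (3), from world to camera coordinates, as OpenCV has them. Camera axes: x right, y down, z forward; pixel columns grow to the right and rows downward; lengths in m; the calibration is good to about 2 mm. The wrist camera is an equidistant fisheye: a pixel r from the principal point sees the ray r / f radians off the axis. A picture is of the moment at which its call begins: read the wrist's pose just before it. camera_model takes no time and is no camera call; for the wrist camera it gives the pose at the moment of the call.
A pose or a line that the arm cannot do raises arm.MotionError and nothing moves.
- workorder.job_done(): hands the job in; it is judged then, once.
Trained networks look in the newest picture that a camera, given by its name, has taken for a name from the list of things; names that differ only in an ending like _2 or _b are one class to them, and where a whole thing is asked for, a point or a joint stands for the part that bears it (a point fixed in the world has none). Each returns a list of dicts, best first, with "conf" (0 to 1); they miss things now and then, are a little off and sometimes report something else, mostly with a low value. They report only what shows in the picture. A call takes as long as a camera call. They do not tell look-alikes from the thing itself.
- search_frame(camera, thing): "point" ([column, row] in pixels, amid what is visible of it).
- outline_of(camera, thing): "pixels" (384x512 bool, what is visible of it) and "point" ([column, row] in pixels, amid what is visible of it).
The state is a dict: "time": time; "joint_pos": joint angles; "qvel": joint speeds; "tau": joint torques, N m; "tool_pos": TCP position; "tool_rot": TCP orientation; "force": force on the tool from outside, world axes, zero at the start; "ft_torque": the same for the moment, N m; "gripper_width": finger opening in m; "grasp_force": force on a finger pad.
Only numpy, scipy, OpenCV 4.12 (cv2) and the standard library are available. Lean on these libraries where they do the work, as an engineer would, in place of code of your own. Each camera call takes 0.05 s, during which the arm holds its last target. There are 200 camera calls.

## Task

Close the dust filter canister: lower its lid gently onto the rim (do not drop it) with the lid's key resting on the rim, at least a thumb's width to one side of the notch, then turn the lid on the rim until the key drops into the notch and the lid sits flat and fully home. Then swing the latch arm all the way in over the lid and let go, leaving the other things on the bench where they are.

Things in the scene. Friction and masses are not known exactly. Their poses are not given: they have to be found in the camera images.
- canister: round grey filter canister fixed to the bench on a 160 mm round base plate. Origin on its axis at bench level, z up. Its bright rim is 146 mm across outside and 124 mm inside, its top 85 mm above the bench; inside it is open down to a paper filter 50 mm above the bench. The one notch in the rim is on its +x side, a black hose port on its -x side, the latch post on its +y side.
- canister_rim (a point): centre of the rim's top plane, 85 mm above the bench; axes as the canister's
- canister_notch (a point): middle of the notch at rim-top level, 67 mm from the axis toward the canister's +x. The notch is 20 mm wide, 14 mm deep and goes right through the rim, open outward and upward
- lid: the loose lid, 0.3 to 0.5 kg, lying level on the bench on its plug: a bright disc 146 mm across and 6 mm thick with a black grip bar on top and, under it, a black plug 114 mm across, 18 mm deep, its foot tapered to 106 mm, which fits with 5 mm play all round inside the rim. Origin at the centre of the plug's underside; z up; x toward the key, an ear seen beyond the disc's edge.
- lid_under (a point): centre of the disc's underside, 18 mm above the lid's origin, axes as the lid's; it meets canister_rim when the lid is home. With the key on the rim the lid sits a little tilted, 10 mm up at the key; turned so that the key lies over the notch, it drops by its own weight until the disc lies on the rim
- lid_bar (a point): middle of the grip bar, 55 mm above the lid's origin. The bar lies along the lid's x (in line with the key), 90 mm long, 16 mm wide, 14 mm high, carried on two 12 mm posts 36 mm either side of the middle, 24 mm of free height under it
- lid_key (a point): middle of the key's underside, 67 mm from the lid's axis along its +x, 8 mm above the lid's origin. The key is one steel block under the disc's edge, 16 mm wide (along the lid's y), reaching from 58 to 83 mm from the axis, standing 10 mm below the disc's underside
- latch (a joint): angle of the latch arm about its upright pivot; friction (about 1 N at the knob) keeps it where it is left. 0 = closed against a stop, the arm pointing from the pivot to the canister's axis, over the lid; it starts at 1.6 to 2.1, swung to the canister's +x side and outward, and closes clockwise seen from above. The arm's underside is 3.5 mm above a lid that is home; a lid not home is in its way
- latch_knob (a point): middle of the top of the black upright knob at the arm's end: a cylinder 18 mm across and 40 mm tall standing on the arm, its top 140 mm above the bench, 50 mm from the pivot. It can be pinched from above or pushed
- latch_pivot (a point): point on the latch's pivot axis at the height of the knob's top; the axis stands 92 mm from the canister's axis on its +y side, and the flat arm, 18 mm wide, lies 94 to 101 mm above the bench
- screwdriver: a screwdriver, 200 mm, lying on the bench between canister and lid; bystander; loose; leave it where it is
- hammer: a hammer with wooden handle, 280 mm, lying beyond them; bystander; loose; leave it where it is
- tape_roll: a roll of paper tape, 100 mm across, 40 mm tall, flat on the bench between canister and lid, nearer the robot; bystander; loose; leave it where it is
- sanding_block: a cork sanding block with wooden grip, 110 x 65 x 42 mm, on the right (-y); bystander; loose; leave it where it is
- plane: a steel hand plane with wooden knob and handle, 170 mm long, 80 mm tall, at the far side; bystander; loose; leave it where it is
- glue_bottle: a white plastic bottle, 64 mm across, 160 mm tall, on the right (-y); bystander; loose; leave it where it is
- paint_tin: a tin, 100 mm across, 110 mm tall, on the left (+y); bystander; loose; leave it where it is
- brush: a paint brush, 200 mm, lying on the left (+y); bystander; loose; leave it where it is
There are look-alikes about, which are no part of the job. What is shaped like the lid but yellow is not meant.

How it is judged:
On the way, in this order (a step that is already met when the one before it is completed fails the run):
1. the lid rests centred on the rim with its key up on the rim, at least 12 mm to one side of the notch (z of lid_under in the frame of canister_rim between 0.002 and 0.014 m and horizontal distance between lid_under and canister_rim below 0.008 m and horizontal distance between lid_key and canister_notch above 0.012 m and angle between lid's own z axis and vertical below 0.13 rad and contact force between lid and canister above 0.5 N), for 0.2 s.
2. the key has dropped into the notch and the lid is home (z of lid_under in the frame of canister_rim below 0.003 m and horizontal distance between lid_under and canister_rim below 0.006 m and horizontal distance between lid_key and canister_notch below 0.007 m and angle between lid's own z axis and vertical below 0.035 rad), for 0.2 s.
3. the latch is swung in over the lid (all of step 2 and value of joint latch below 0.2 rad), for 0.2 s.
At the end, for the whole second after the job is handed in: the lid is home on the canister (disc within 3 mm of the rim, within 6 mm of centre, key within 7 mm of the notch's middle, tilted less than 2 degrees), the latch is within 0.2 rad of fully closed over it, all released and at rest (all of step 3 and linear speed of lid below 0.02 m/s and velocity of joint latch below 0.05 rad/s); the robot touches nothing.
It fails at once if the lid is let go more than 25 mm above the rim (dropped) (z of lid_under in the frame of canister_rim above 0.025 m and horizontal distance between lid_under and canister_rim below 0.06 m and contact force between lid and anything else below 0.02 N).
It fails at once if a bystander (tool, bottle, tin, tape roll, sanding block) is moved more than 40 mm (distance of any of screwdriver, hammer, tape_roll, sanding_block, plane, glue_bottle, paint_tin, brush from where it was at the start of the episode above 0.04 m).
It also fails if it takes over 72 s, if anything falls off the work surface, if the arm or the gripper's body presses on something with over 40 N, if the wrist force passes 120 N, or if a joint passes its speed limit or range.

## Working session

There is one attempt and no reset: what is moved stays moved. The work goes in short steps, each a Python script; the robot and the scene stay as the last script left them, time stands still between calls to the robot, and variables do not carry over. Pictures are saved under pics/ and viewed, at most 10 in all, crops included, and the job is handed in when it is done.

```bash
ls; mkdir -p pics; python3 - <<'E'
from cell import *
import cv2
for n in("scene","top"):
    im=vision.snapshot(n); cv2.imwrite(f"pics/{n}0.png",im)
    for t in("lid","canister","latch_knob","canister_notch","lid_key","lid_bar"):
        try: print(n,t,[(round(d["conf"],2),[round(float(x)) for x in d["point"]]) for d in search_frame(n,t)])
        except Exception as e: print(t,e)
    print(vision.camera_model(n))
print(arm.sense(),arm.tcp_to_grasp)
E
```

```text
pics
scene lid [(0.87, [308, 225]), (0.65, [376, 169]), (0.59, [330, 303])]
scene canister [(0.83, [210, 188])]
scene latch_knob [(0.4, [229, 194])]
scene canister_notch [(0.72, [211, 186]), (0.27, [229, 194])]
scene lid_key [(0.85, [377, 170]), (0.76, [326, 176]), (0.68, [307, 226]), (0.64, [327, 299])]
scene lid_bar [(0.9, [310, 228]), (0.74, [376, 170]), (0.67, [324, 178]), (0.56, [331, 306])]
{'camera_matrix': array([[479.24598094,   0.        , 256.89022787],
       [  0.        , 479.24598094, 194.39570764],
       [  0.        ,   0.        ,   1.        ]]), 'rvec': array([ 1.69240952,  2.14201738, -0.59847662]), 'tvec': array([ 0.12543191, -0.35230624,  2.01326915])}
top lid [(0.75, [186, 259]), (0.72, [131, 278]), (0.68, [197, 188]), (0.24, [285, 195])]
top canister [(0.81, [307, 216])]
top latch_knob [(0.47, [286, 196])]
top canister_notch [(0.76, [308, 213])]
top lid_key [(0.96, [168, 118]), (0.94, [200, 191]), (0.61, [189, 258]), (0.6, [127, 276])]
top lid_bar [(0.9, [195, 190]), (0.76, [128, 280]), (0.74, [167, 114]), (0.59, [186, 260])]
{'camera_matrix': array([[353.72
[... 239 characters left out ...]
1.15321355])}
{'time': 0.7, 'joint_pos': array([-1.25299300e+00,  1.25782695e-01, -3.96078805e-02,  1.40536803e+00,
        2.65823714e-05,  1.57081891e+00]), 'qvel': array([-0.00027174,  0.0003867 , -0.00143639,  0.00037106,  0.00101294,
       -0.00010741]), 'tau': array([ 3.03273846e-04, -4.35557449e+01,  3.53021407e+01,  9.82270540e-04,
       -3.06357913e-05,  9.78238631e-06]), 'tool_pos': array([ 0.16405768, -0.49870127,  0.2313    ]), 'tool_rot': array([ 3.14155494e+00, -2.65832231e-05,  3.17780744e-01]), 'force': array([ 0.14063652,  0.57547954, -0.14576563]), 'ft_torque': array([ 0.03596373, -0.01081322, -0.00863373]), 'grasp_force': 0.0, 'gripper_width': 0.08554853288080627} 0.0187
```

View pics/top0.png

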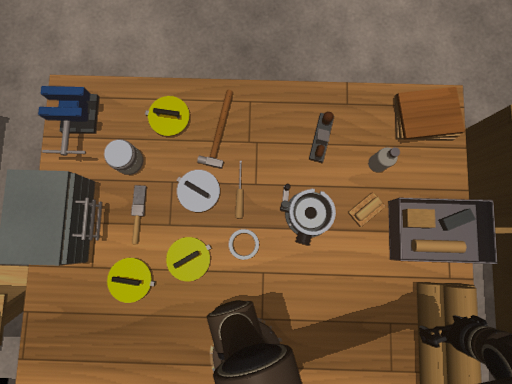

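View pics/scene0.png

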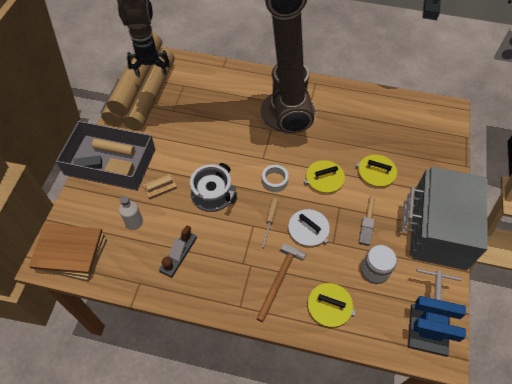

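Lid-shaped things in the top view are a bright one at (198,190) and yellow ones at (168,116), (188,259) and (130,280). The bright one fits the description and the yellow ones are look-alikes. The canister is at (310,213), with its port at about (304,238) and the latch on its left at about (286,195). I'll confirm with one enlarged crop.

```bash
python3 - <<'E'
import cv2
im=cv2.imread("pics/top0.png")[155:265,165:345]
cv2.imwrite("pics/crop0.png",cv2.resize(im,None,fx=4.4,fy=4.4,interpolation=cv2.INTER_CUBIC))
E
```

```text
(no output)
```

View pics/crop0.png

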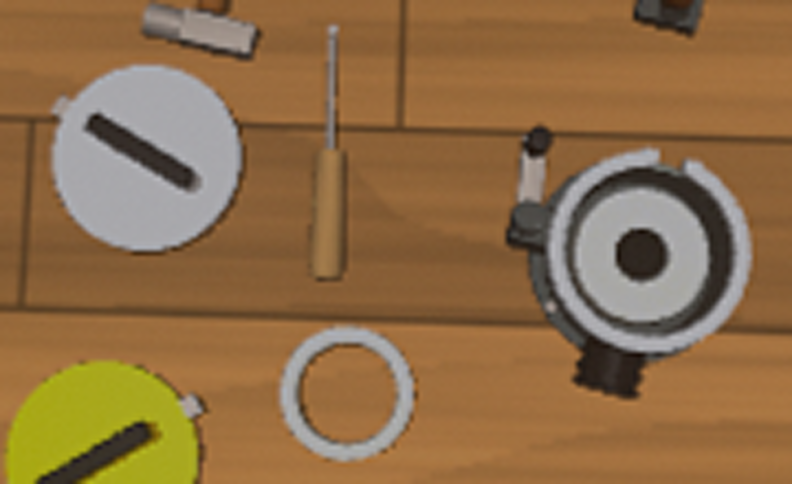

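The crop confirms it. The bright lid is at (198,190) with its key ear at about (179,179). The canister's notch is at about (318,192), with the latch post at about (285,205) and the knob at about (288,186). Next I'll measure by circle fits on known planes.

```bash
cat > h.py <<'E'
from cell import *
import numpy as np, cv2
from scipy.optimize import least_squares
def ray(cam,px,model=None):
    m=model or vision.camera_model(cam); K=m["camera_matrix"]; R=cv2.Rodrigues(np.array(m["rvec"]))[0]; t=np.array(m["tvec"]).reshape(3)
    px=np.atleast_2d(px).astype(float); d=np.c_[(px[:,0]-K[0,2])/K[0,0],(px[:,1]-K[1,2])/K[1,1]]
    if cam=="wrist":
        th=np.linalg.norm(d,axis=1,keepdims=True)+1e-9; d=np.c_[d/th*np.sin(th),np.cos(th)]
    else: d=np.c_[d,np.ones(len(d))]
    return -R.T@t, d@R
def unp(cam,px,z,model=None):
    o,d=ray(cam,px,model); return (o+d*((z-o[2])/d[:,2:]))[:,:2]
def proj(cam,P,model=None):
    m=model or vision.camera_model(cam); K=m["camera_matrix"]; R=cv2.Rodrigues(np.array(m["rvec"]))[0]
    c=np.atleast_2d(P)@R.T+np.array(m["tvec"]).reshape(3); 
    if cam=="wrist":
        r=np.linalg.norm(c[:,:2],axis=1,keepdims=True)+1e-12; u=c[:,:2]/r*np.arctan2(r,c[:,2:])
    else: u=c[:,:2]/c[:,2:]
    return u*[K[0,0],K[1,1]]+[K[0,2],K[1,2]]
def bright(im,box,v=150,s=60):
    x0,y0,x1,y1=box; hsv=cv2.cvtColor(im,cv2.COLOR_BGR2HSV); m=np.zeros(im.shape[:2],np.uint8)
    m[y0:y1,x0:x1]=((hsv[...,2]>v)&(hsv[...,1]<s))[y0:y1,x0:x1]; return m
def circ(P,r=None):
    f=lambda q:np.hypot(P[:,0]-q[0],P[:,1]-q[1])-(q[2] if r is None else r)
    s=least_squares(f,np.r_[P.mean(0),r or .07][:3 if r is None else 2],loss="soft_l1",f_scale=.0015); return s.x,np.sqrt(np.median(f(s.x)**2))
E
python3 - <<'E'
from h import *
for cam,lb,cb in(("top",(170,160,226,218),(282,183,342,238)),("scene",(280,200,338,250),(185,160,240,212))):
    im=cv2.imread(f"pics/{cam}0.png")
    for n,b,z in(("lid",lb,.024),("rim",cb,.085)):
        m=bright(im,b)
        if n=="lid": m=cv2.morphologyEx(m,cv2.MORPH_OPEN,np.ones((7,7),np.uint8))
        cs,_=cv2.findContours(m,cv2.RETR_EXTERNAL,cv2.CHAIN_APPROX_NONE); c=max(cs,key=lambda c:np.ptp(c[:,0,0]))[:,0]
        h=cv2.convexHull(c)[:,0] 
        print(cam,n,len(c),circ(unp(cam,c,z)))
print("lid key",unp("top",[[179,179]],.02),"notch",unp("top",[[317.7,192.5]],.085),"port",unp("top",[[303,239]],.06),"pivot",unp("top",[[284.8,205]],.1),"knob",unp("top",[[287.7,186.3]],.14))
print(proj("top",[[0,0,0]]))
E
```

```text
top lid 176 (array([0.534905  , 0.18133532, 0.06831704]), np.float64(0.003001351932296282))
top rim 230 (array([ 0.46702973, -0.19761878,  0.06867577]), np.float64(0.0032597415936021367))
scene lid 154 (array([0.53511418, 0.18622305, 0.06849892]), np.float64(0.00344140956307752))
scene rim 107 (array([ 0.46583028, -0.19395759,  0.07105353]), np.float64(0.001273701771427077))
lid key [[0.57175829 0.24804728]] notch [[ 0.52843326 -0.21450375]] port [[ 0.37894155 -0.17213939]] pivot [[ 0.48327    -0.10785386]] knob [[ 0.53670696 -0.11202747]]
[[246.49266087 354.77062769]]
```

```bash
python3 - <<'E'
from h import *
m=vision.camera_model("wrist");R=cv2.Rodrigues(np.array(m["rvec"]))[0]
print("cam pos",-R.T@np.array(m["tvec"]).reshape(3),"axis",R[2],m["camera_matrix"][0])
import pickle
for n,p,yaw in(("can",[.44,-.19,.30],0.0),("lid",[.51,.18,.27],np.pi/3)):
    arm.movep(p,[np.pi,0,yaw]); arm.sleep(.3); m=vision.camera_model("wrist"); im=vision.snapshot("wrist")
    cv2.imwrite(f"pics/w_{n}.png",im); pickle.dump(m,open(f"pics/w_{n}.pkl","wb"))
    s=arm.sense(); print(n,s["time"],s["tool_pos"],s["joint_pos"].round(2))
    for t in("lid_bar","lid_key") if n=="lid" else("canister_notch","latch_knob","latch_pivot","canister"):
        print(t,[(round(d["conf"],2),np.round(d["point"],1)) for d in search_frame("wrist",t)])
a,b=[cv2.imread(f"pics/w_{n}.png") for n in("can","lid")]
cv2.imwrite("pics/w2.png",cv2.resize(np.vstack([a,b]),None,fx=.78,fy=.78,interpolation=cv2.INTER_AREA))
E
```

```text
cam pos [ 0.22741018 -0.47904995  0.37441024] axis [-0.24979349 -0.08237899 -0.96478853] [297.31863964   0.         253.21858703]
can 2.6 [ 0.43983337 -0.19041787  0.29991624] [-0.41  0.05  0.03  1.55 -0.    2.73]
canister_notch [(0.76, array([250.4, 148.8])), (0.58, array([278.9,  12.7])), (0.44, array([ 36.8, 116.2])), (0.42, array([381.6, 136.8])), (0.19, array([424.5,  28.2])), (0.18, array([58.7, 50.7]))]
latch_knob [(0.88, array([183.2, 109.4])), (0.74, array([ 36.5, 115.8]))]
latch_pivot [(0.9, array([181.3, 112.7])), (0.68, array([105.8, 130.2]))]
canister [(0.59, array([248.8, 148.6])), (0.37, array([ 37.1, 118.3]))]
lid 4.5583 [0.51016907 0.17936096 0.2701086 ] [ 0.34  0.16  0.09  1.5  -0.    2.43]
lid_bar [(0.85, array([ 39.4, 144.1])), (0.73, array([326.8, 324.3])), (0.72, array([385.1,  16.7])), (0.64, array([125. , 217.7])), (0.61, array([265.7, 153.7])), (0.52, array([239.8,   2.4]))]
lid_key [(0.77, array([266.1, 156.8])), (0.67, array([387.3,  22.4])), (0.6, array([125.2, 216.7])), (0.56, array([ 37.1, 144.1]))]
```

View pics/w2.png

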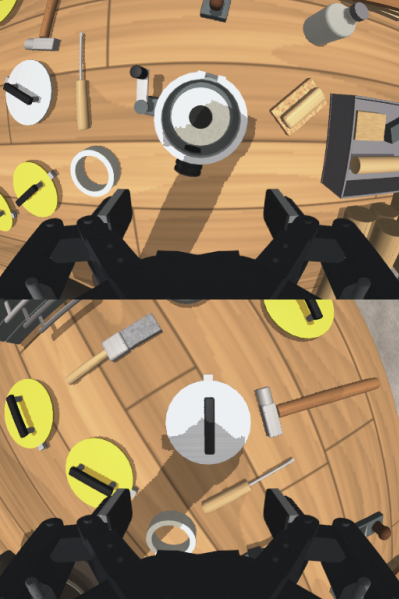

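The wrist views (shown at 0.78 scale) match the top view. The canister is at about (257,150) with its notch at about (270,95), knob at (178,92) and pivot at (188,135). The lid is at about (267,157) with its key at about (267,100). Next I'll refine these numerically.

```bash
cat > meas.py <<'E'
from h import *
import pickle
def fit(name,z,c0,v,s=60,r=.073):
    im=cv2.imread(f"pics/w_{name}.png"); m=pickle.load(open(f"pics/w_{name}.pkl","rb"))
    g=np.linspace(-.1,.1,401); X,Y=np.meshgrid(g,g,indexing="ij")   # rectified patch 0.5 mm/px on plane z
    uv=proj("wrist",np.c_[(X+c0[0]).ravel(),(Y+c0[1]).ravel(),np.full(X.size,z)],m).reshape(401,401,2).astype(np.float32)
    w=cv2.remap(im,uv[...,0],uv[...,1],cv2.INTER_LINEAR); hsv=cv2.cvtColor(w,cv2.COLOR_BGR2HSV)
    b=((hsv[...,2]>v)&(hsv[...,1]<s)).astype(np.uint8); o=cv2.morphologyEx(b,cv2.MORPH_OPEN,np.ones((13,13),np.uint8))
    cs,_=cv2.findContours(o,cv2.RETR_EXTERNAL,cv2.CHAIN_APPROX_NONE); c=max(cs,key=lambda c:np.ptp(c[:,0,0]))[:,0]
    P=np.c_[g[c[:,1]]+c0[0],g[c[:,0]]+c0[1]]; return circ(P),circ(P,r),w,hsv,g
E
python3 - <<'E'
from meas import *
a,b,w1,h1,g=fit("lid",.024,(.535,.183),105); print("lid",a,b); cl=b[0]
a,b,w2,h2,g=fit("can",.085,(.466,-.196),150); print("rim",a,b); cc=b[0]
cv2.imwrite("pics/rect.png",np.hstack([w1,w2])[::-1])
samp=lambda h,c,c0,r,t:h[np.round((c[0]-c0[0]+r*np.cos(t)+.1)/.0005).astype(int),np.round((c[1]-c0[1]+r*np.sin(t)+.1)/.0005).astype(int)]
t=np.deg2rad(np.arange(-60,100,2.))
print("key r79",[(int(np.rad2deg(x)),*map(int,q[1:])) for x,q in zip(t,samp(h1,cl,(.535,.183),.079,t)) if 30<np.rad2deg(x)<90])
print("notch r67",[(int(np.rad2deg(x)),*map(int,q[1:])) for x,q in zip(t,samp(h2,cc,(.466,-.196),.067,t)) if -50<np.rad2deg(x)<30])
E
```

```text
lid (array([0.53384229, 0.18222844, 0.07276709]), np.float64(0.00025200973466486034)) (array([0.53385662, 0.18224976]), np.float64(0.0003756880584201826))
rim (array([ 0.46642619, -0.19624914,  0.07076484]), np.float64(0.00304569825358878)) (array([ 0.46671824, -0.19633292]), np.float64(0.000964292400831612))
key r79 [(32, 119, 221), (34, 119, 221), (36, 119, 221), (38, 120, 221), (40, 119, 220), (42, 120, 215), (44, 121, 210), (46, 120, 206), (48, 121, 203), (50, 120, 204), (52, 121, 205), (54, 121, 206), (56, 6, 230), (58, 6, 236), (59, 5, 236), (62, 4, 236), (64, 3, 236), (66, 10, 209), (68, 112, 127), (70, 120, 168), (72, 121, 196), (74, 122, 197), (76, 121, 196), (78, 120, 193), (80, 121, 194), (82, 120, 195), (84, 120, 198), (86, 120, 195), (88, 121, 191)]
notch r67 [(-48, 5, 243), (-46, 5, 243), (-44, 5, 243), (-42, 5, 243), (-40, 5, 243), (-38, 5, 243), (-36, 5, 243), (-34, 5, 243), (-32, 5, 243), (-29, 5, 243), (-28, 5, 243), (-26, 5, 243), (-24, 5, 243), (-22, 15, 173), (-20, 14, 125), (-18, 13, 122), (-16, 14, 125), (-14, 13, 120), (-12, 12, 125), (-10, 13, 114), (-8, 12, 107), (-6, 15, 105), (-4, 6, 241), (-2, 5, 243), (0, 5, 243), (2, 5, 243), (4, 5, 243), (6, 5, 243), (8, 5, 243), (10, 5, 243), (12, 5, 243), (14, 5, 243), (16, 5, 243), (18, 5, 243), (20, 5, 243), (22, 5, 243), (24, 5, 243), (26, 5, 243), (28, 5, 243), (29, 5, 243)]
```

View pics/rect.png

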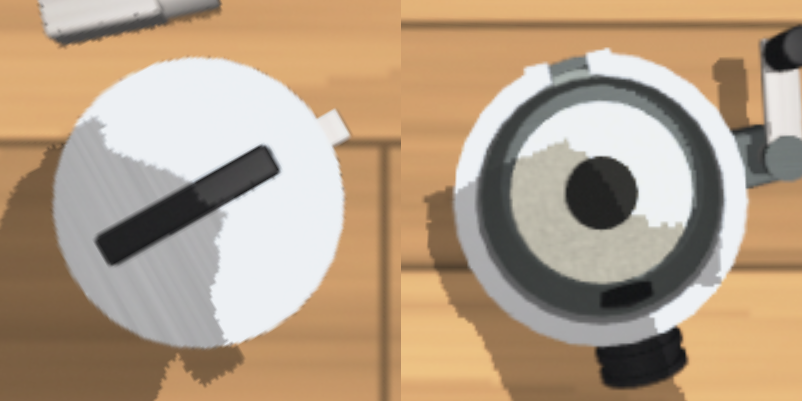

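```bash
python3 - <<'E'
from meas import *
for v in(130,145): 
    a,b,*_=fit("can",.085,(.466,-.196),v); print("rim",v,a,b)
yaw=1.065-np.pi; L=np.array([.5339,.1822])
print([solver.solve_ik(p,[np.pi,0,y]) is not None for p,y in(([*L,.0363],yaw),([.467,-.196,.2],-.616-np.pi),([.467,-.196,.1],-.232+np.pi))])
arm.movep([*L,.14],[np.pi,0,yaw]); arm.servo_line([*L,.0363],.1); arm.sleep(.2)
s=arm.sense(); print(s["time"],s["tool_pos"],s["tool_rot"],s["force"])
gripper_to(0.0); s=arm.sense(); print(s["gripper_width"],s["grasp_force"],s["force"])
arm.servo_line([*L,.20],.12); arm.sleep(.3); s=arm.sense(); print(s["time"],s["gripper_width"],s["grasp_force"],s["force"],s["ft_torque"],s["joint_pos"].round(2))
for n in("scene","wrist"): cv2.imwrite(f"pics/lift_{n}.png",vision.snapshot(n))
a=cv2.imread("pics/lift_scene.png")[110:280,180:400]; b=cv2.imread("pics/lift_wrist.png")
cv2.imwrite("pics/lift.png",np.hstack([cv2.resize(a,(400,300)),cv2.resize(b,(400,300))]))
E
```

```text
rim 130 (array([ 0.4662843 , -0.19643888,  0.070832  ]), np.float64(0.0032490918100442495)) (array([ 0.4666173 , -0.19639512]), np.float64(0.0011803414468491008))
rim 145 (array([ 0.46642491, -0.19626627,  0.07082701]), np.float64(0.003007743656013112)) (array([ 0.46667807, -0.19636857]), np.float64(0.0009720435615461764))
[True, True, True]
8.7167 [0.53430792 0.18232358 0.03694409] [-3.14081701e+00  8.44506476e-04 -2.07656260e+00] [-0.50838579  0.23210583 -0.12984678]
0.014808047073304647 59.25982654094696 [-0.54064824  0.35767415  1.6472641 ]
11.175 0.015059997706135884 58.476553559303284 [-0.2868054   0.81064442 -3.83800407] [-0.03493769  0.00281392  0.08872175] [ 0.33  0.2  -0.02  1.35 -0.   -0.74]
```

View pics/lift.png

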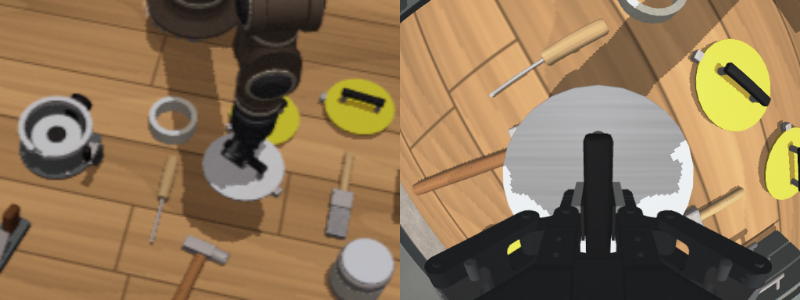

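The lid is held level in the middle of its bar (about 0.39 kg, grip width 15 mm). Now I'll carry it over and lower until contact, with the key 22° to the −y side of the notch.

```bash
python3 - <<'E'
from h import *
C=np.array([.4667,-.1963]); N=np.deg2rad(-13.3); yaw=N-np.deg2rad(22)+np.pi
arm.movep([*C,.20],[np.pi,0,yaw]); arm.servo_line([*C,.125],.08); arm.sleep(.3)
s=arm.sense(); f0=s["force"].copy(); print(s["time"],s["tool_pos"],f0,s["gripper_width"])
z=.125
while z>.106:
    z-=.001; arm.servo_line([*C,z],.02); s=arm.sense(); d=s["force"]-f0
    if z<.117: print(round(z,4),s["tool_pos"][2].round(4),d.round(1))
    if d[2]>3 or np.hypot(*d[:2])>8: break
arm.sleep(.5); s=arm.sense(); print(s["time"],s["tool_pos"],(s["force"]-f0).round(1),s["ft_torque"].round(2))
np.save("f0.npy",f0)
cv2.imwrite("pics/p_s.png",vision.snapshot("scene")); cv2.imwrite("pics/p_w.png",vision.snapshot("wrist"))
a=cv2.imread("pics/p_s.png")[130:240,150:290]; b=cv2.imread("pics/p_w.png")
cv2.imwrite("pics/p.png",np.hstack([cv2.resize(a,(400,314)),cv2.resize(b,(400,314))]))
E
```

```text
14.0917 [ 0.46688131 -0.1963771   0.12533064] [-0.83028577 -0.4914302  -3.75317028] 0.015145684786013351
0.117 0.1169 [0.3 0.5 0. ]
0.116 0.1159 [ 0.6  0.9 -0.7]
0.115 0.1149 [ 1.2  0.5 -0.2]
0.114 0.1139 [ 0.3  0.6 -0.5]
0.113 0.1132 [0.6 0.4 2.3]
0.112 0.1126 [-1.8  1.6  5.8]
17.8417 [ 0.46663687 -0.19619932  0.11239421] [-2.9  3.3  9.4] [ 0.29  0.52 -0.06]
```

View pics/p.png

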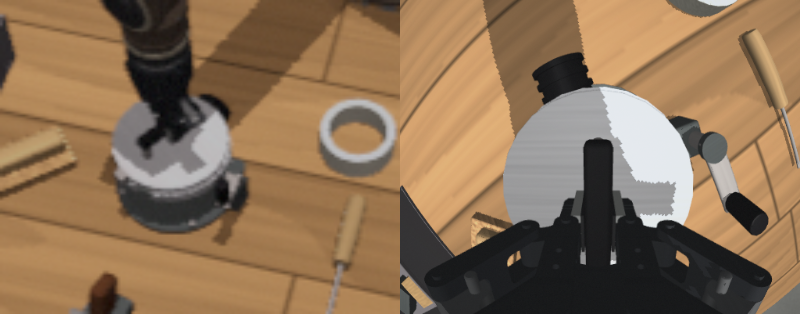

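The key is up on the rim: contact came at TCP z 0.113, where 0.114 was expected, and the lid is centred and clear of the latch. Next I'll turn toward the notch, watching the force.

```bash
python3 - <<'E'
from h import *
C=np.array([.4667,-.1963]); N=np.deg2rad(-13.3); f0=np.load("f0.npy")
for a in [-18,-14,-10,-7,-5,-4,-3,-2,-1,0,1,2,3]:
    arm.movep([*C,.1123],[np.pi,0,N+np.deg2rad(a)+np.pi]); arm.sleep(.1)
    s=arm.sense(); d=s["force"]-f0; print(a,round(s["time"],1),s["tool_pos"].round(4),d.round(1),s["ft_torque"].round(2))
    if a>-5 and d[2]<1.0: break
    if np.linalg.norm(d)>30: print("high"); break
E
```

```text
-18 18.3 [ 0.467  -0.1966  0.1124] [-0.6 -1.   6.4] [-0.49  0.07 -0.08]
-14 18.6 [ 0.4671 -0.1966  0.1124] [ 1.2 -3.   4.8] [-0.84 -0.24 -0.14]
-10 19.0 [ 0.467  -0.1963  0.1123] [ 1.2 -1.7  4.5] [-0.65 -0.38 -0.1 ]
-7 19.3 [ 0.4668 -0.1962  0.1123] [ 0.  -1.3  5.5] [-0.65 -0.24 -0.16]
-5 19.7 [ 0.4667 -0.1963  0.1123] [ 0.3 -1.6  6.3] [-0.72 -0.25 -0.15]
-4 20.0 [ 0.4666 -0.1963  0.1123] [-0.4 -0.9  6.4] [-0.76 -0.14 -0.21]
-3 20.4 [ 0.4667 -0.1963  0.1123] [-0.1 -2.9  6.9] [-0.79 -0.07 -0.15]
-2 20.7 [ 0.4667 -0.1962  0.1122] [-0.2 -1.8  5. ] [-0.73 -0.14 -0.18]
-1 21.1 [ 0.4661 -0.1956  0.1114] [ 0.1  0.5 -0.8] [ 0.02 -0.02  0.01]
```

The force vanished at −1°, so the key is over the notch. Now lower it home.

```bash
python3 - <<'E'
from h import *
C=np.array([.4667,-.1963]); N=np.deg2rad(-13.3); f0=np.load("f0.npy")
arm.movep([*C,.1115],[np.pi,0,N+np.deg2rad(0)+np.pi])
z=.1115
while z>.100:
    z-=.001; arm.servo_line([*C,z],.02); s=arm.sense(); d=s["force"]-f0
    print(round(s["time"],1),round(z,4),s["tool_pos"].round(4),d.round(1),s["ft_torque"].round(2))
    if d[2]>5 or np.hypot(*d[:2])>10: break
E
```

```text
21.6 0.1105 [ 0.4666 -0.1963  0.1104] [0.5 0.9 0.5] [-0.04  0.   -0.02]
21.8 0.1095 [ 0.4666 -0.1963  0.1094] [ 0.6 -0.1  0.2] [-0.02 -0.01 -0.03]
22.1 0.1085 [ 0.4667 -0.1963  0.1084] [ 0.4  0.7 -0.3] [-0.02 -0.01 -0.  ]
22.3 0.1075 [ 0.4666 -0.1963  0.1074] [ 0.9  0.2 -0.4] [-0.03 -0.02  0.04]
22.6 0.1065 [ 0.4666 -0.1963  0.1064] [0.7 0.5 0.5] [ 0.04 -0.   -0.02]
22.8 0.1055 [ 0.4666 -0.1963  0.1054] [ 0.9  0.6 -1.2] [-0.03  0.01  0.03]
23.1 0.1045 [ 0.4666 -0.1963  0.1044] [1.4 0.2 0.4] [0.03 0.02 0.01]
23.3 0.1035 [ 0.4667 -0.1963  0.1034] [-0.4  0.3 -0.8] [-0.02  0.02  0.01]
23.6 0.1025 [ 0.4667 -0.1963  0.1034] [-2.7  1.8  9.1] [ 0.27  0.7  -0.05]
```

```bash
python3 - <<'E'
from meas import *
C=np.array([.4667,-.1963])
arm.servo_line([*C,.1033],.02); gripper_to(.05); arm.servo_line([*C,.2],.12)
arm.movep([.44,-.17,.28],[np.pi,0,0]); arm.sleep(.3); m=vision.camera_model("wrist"); im=vision.snapshot("wrist")
cv2.imwrite("pics/w_home.png",im); pickle.dump(m,open("pics/w_home.pkl","wb"))
a,b,w,h,g=fit("home",.091,(.467,-.196),105); print("lid",a,b)
cs=search_frame("wrist","latch_knob"); print([(round(d["conf"],2),np.round(d["point"],1),unp("wrist",[d["point"]],.125,m).round(3)) for d in cs])
P=np.array([.4884,-.1065]); 
cv2.imwrite("pics/home.png",cv2.resize(im[20:290,120:400],None,fx=2,fy=2))
print(arm.sense()["time"],proj("wrist",[[.5367,-.112,.14],[*P,.14],[.4667,-.1963,.091]],m).round(0))
E
```

```text
lid (array([ 0.46808859, -0.19687241,  0.07306896]), np.float64(0.0003321949230037498)) (array([ 0.4680716 , -0.19688373]), np.float64(0.00031074170654258975))
[(0.74, array([196.4, 108.7]), array([[ 0.518, -0.114]]))]
28.125 [[191.  89.]
 [186. 139.]
 [276. 155.]]
```

View pics/home.png

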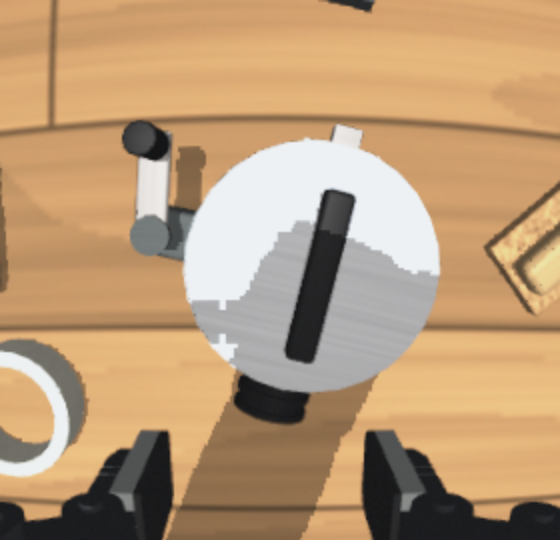

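The lid is flat and home with its key in the notch. The knob top is at about (190,89), where (191,89) was predicted. Now I'll cage the knob between the fingers and swing it in along its arc.

```bash
python3 - <<'E'
from h import *
P=np.array([.4884,-.1065]); c=np.deg2rad(-103.3); Z=.112
def pose(th,z=Z): f=c+th; return [*(P+.05*np.array([np.cos(f),np.sin(f)])),z],[np.pi,0,f+np.pi]
th=1.69
print([solver.solve_ik(*pose(t)) is not None for t in(th,.8,-.1)])
arm.movep(*pose(th,.2)); arm.servo_line(pose(th)[0],.1); arm.sleep(.2); f0=arm.sense()["force"].copy()
gripper_to(.03); s=arm.sense(); print(s["time"],s["tool_pos"],f0,s["force"]-f0,s["gripper_width"])
for t in np.r_[np.arange(1.6,.1,-.1),np.arange(.1,-.2,-.025)]:
    arm.movep(*pose(t)); s=arm.sense(); d=s["force"]-f0; f=c+t; ft=d[:2]@[-np.sin(f),np.cos(f)]; fr=d[:2]@[np.cos(f),np.sin(f)]
    print(round(t,3),round(s["time"],1),"tan",ft.round(1),"rad",fr.round(1),"z",d[2].round(1))
    if t<.1 and ft>6 or np.linalg.norm(d)>20: break
cv2.imwrite("pics/l_top.png",vision.snapshot("top"))
arm.movep(*pose(t+.06)); arm.servo_line(pose(t+.06,.22)[0],.12)
arm.movep([.44,-.17,.28],[np.pi,0,0]); arm.sleep(.3); im=vision.snapshot("wrist"); m=vision.camera_model("wrist")
K=lambda t:[*pose(t)[0][:2],.14]
print(arm.sense()["time"],proj("wrist",[K(0),K(.2),K(-.2)],m).round(0))
cv2.imwrite("pics/latch.png",cv2.resize(im[20:290,120:400],None,fx=2,fy=2))
E
```

```text
[True, True, True]
32.125 [ 0.53810138 -0.11213693  0.11203981] [-0.11609564 -0.51979669  0.00347226] [-4.20753197e-01 -1.75796917e-04 -6.66258256e-01] 0.029784374604614448
1.6 32.4 tan 1.2 rad 0.2 z 0.5
1.5 32.6 tan 1.1 rad -1.2 z -0.3
1.4 32.9 tan 0.3 rad -0.7 z -0.2
1.3 33.1 tan 0.7 rad 0.4 z 0.2
1.2 33.4 tan -0.1 rad 0.6 z 0.4
1.1 33.6 tan 0.0 rad -1.0 z -0.6
1.0 33.9 tan 0.1 rad -0.0 z 0.8
0.9 34.1 tan -0.1 rad -0.6 z -0.3
0.8 34.4 tan 1.4 rad -0.0 z 0.2
0.7 34.6 tan 0.6 rad -0.4 z -0.1
0.6 34.9 tan 0.6 rad -0.9 z 0.4
0.5 35.1 tan -0.7 rad -1.0 z -0.6
0.4 35.4 tan 0.3 rad 0.8 z 0.1
0.3 35.6 tan 1.0 rad -1.4 z -0.5
0.2 35.9 tan 0.1 rad -0.5 z -0.1
0.1 36.1 tan -0.6 rad -0.7 z 0.9
0.075 36.4 tan 0.0 rad -0.3 z -0.1
0.05 36.6 tan 1.2 rad 0.5 z 0.0
0.025 36.9 tan 0.7 rad -0.9 z 0.3
0.0 37.1 tan 0.2 rad -0.4 z -0.0
-0.025 37.4 tan 0.0 rad -0.2 z -0.4
-0.05 37.6 tan 0.3 rad -0.5 z -0.2
-0.075 37.9 tan -1.0 rad 0.2 z 0.1
-0.1 38.1 tan 0.6 rad -0.4 z 0.5
-0.125 38.4 tan 0.2 rad 0.1 z -0.1
-0.15 38.6 tan 1.8 rad -1.1 z -1.1
-0.175 38.9 tan 5.4 rad -2.6 z -2.8
-0.2 39.1 tan 9.4 rad -3.4 z -4.4
41.8833 [[237. 150.]
 [238. 140.]
 [233. 160.]]
```

View pics/latch.png

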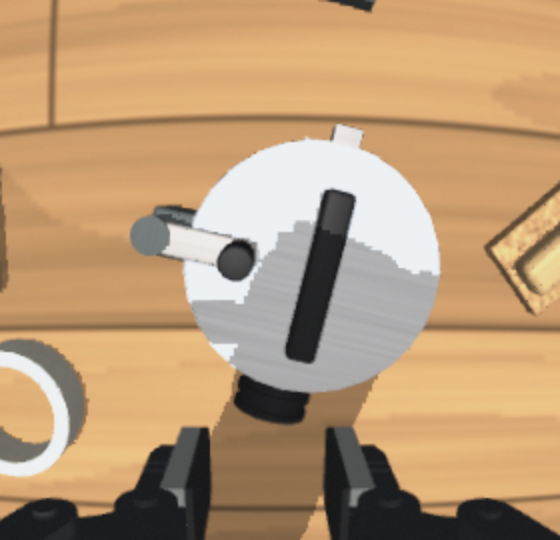

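The latch arm points at the canister axis, with the knob at about (237,150) exactly where angle 0 projects. It met its stop, the lid is unmoved and the gripper is clear.

```bash
python3 - <<'E'
from cell import *
print(workorder.job_done())
E
```

```text
the job is handed in; nothing more can be done
None
```

The canister is closed: the lid is home with its key in the notch, the latch is swung to its stop over it, the arm touched none of the other things on the bench, and the job was handed in after about 42 s (no verdict came back).

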